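# Seat the grating disc on the vegetable cutter and shut the cover

### The arm

A 6-joint arm with a two-finger parallel gripper is mounted at the origin on a cart in front of the work surface, level with it; the furniture and walls round the work are solid. World frame = base frame: x ahead of the robot, y to its left, z up, the work surface at z = 0. Lengths are in m, angles in rad, forces in N, time in s.
With the tool pointing down it reaches from about 0.375 to 0.925 m from the base axis. Payload 5.7 kg.
Tool frame: the origin (TCP) lies between the finger pads; the fingertips stand 17 mm ahead of it and the grasp point (between the pads) lies 2 mm behind it (ctrl.nose_length is the distance from the TCP to the fingertips, in m); z points along the fingers, y is the line along which they close (so a half turn about z gives the same grasp; the last joint's range is limited). The gripper opens to 88 mm and grips with 3 to 60 N. Pads are 20 mm wide; open, the fingers measure 115 mm over their backs; the gripper's body (75 mm by 178 mm) begins 61 mm behind the grasp point.
Start: joints at [1.187, 0.359, 1.51, -0, 1.272, -0.115], TCP at [0.159, 0.578, 0.24] pointing down, gripper open.
Joint ranges: [-2.97, 2.97], [-1.01, 2.36], [0.21, 2.38], [-0.96, 4.11], [0.2, 2.71], [-2.98, 2.98]. Speed limits (rad/s): [2.39, 2.39, 3.14, 3.14, 3.14, 3.14].

### API

Orientations are given as a rotation vector (axis times angle).
In Python, from cell import ctrl, snapshot, workorder, look_for, trace gives the robot as it stands.
- The arm moves only by the tool arm_command, never from a script. Its argument "rows" is a list of rows, each a list of 2 entries, a list of its own where there are three numbers: the shift along the tool's x, y, z in m, then the turn, a rotation vector about the tool's x, y, z in degrees. A call has 1 to 8 rows; each row shifts and turns the commanded pose from where the row before left it, along the tool's axes as they then stand; what a row does not reach is not made up. A row lasts 1/12 s, in which the tool goes at most 41.7 mm and 7.16 degrees, less where a joint would pass 70% of its speed; a pose out of reach is approached as far as the arm can. A call with a gripper value outside its range is refused whole. "hand" is the closure, from 0 (fully open) to 1 (shut), set as the call begins (left out, the last holds). The fingers move at their own pace and stop on an object; "force" is the grip in N (left out, the last holds). Time passes only in rows, so rows that do not move let the fingers close. It gives the time, the measured TCP pose, the force, the opening and the grip force at its end, in the units of the state.
- ctrl.get_state(): the state, without advancing time (a new reading comes with each control period).
- snapshot(name): name is "side" or "top"; returns a dict with "pixels" (480x640x3 uint8, blue, green, red), "intrinsics" (3x3 intrinsics, pixels), "position" and "attitude" of the camera in the world. Camera axes: x right, y down, z forward; pixel columns grow to the right and rows downward; lengths in m; the calibration is good to about 2 mm. A picture is of the moment at which its call begins. There is no depth.
- workorder.job_done(): hands the job in; it is judged then, once.
Trained networks look in a picture, given as the dict that the camera call returned (one of the last four; its "shot" number tells which), for a name from the list of things; names that differ only in an ending like _2 or _b are one class to them, and where a whole thing is asked for, a point or a joint stands for the part that bears it (a point fixed in the world has none). Each returns a list of dicts, best first, with "p" (0 to 1); they miss things now and then, are a little off and sometimes report something else, mostly with a low value. They report only what shows in the picture. A call takes as long as a camera call. They do not tell look-alikes from the thing itself.
- look_for(target, picture): "xy" ([column, row] in pixels, amid what is visible of it).
- trace(target, picture): "mask" (480x640 bool, what is visible of it) and "xy" ([column, row] in pixels, amid what is visible of it).
The state is a dict: "time": time; "q": joint angles; "joint_velocities": joint speeds; "tau": joint torques, N m; "ee_pos": TCP position; "tcp_rot": TCP orientation; "ft_force": force on the tool from outside, world axes, zero at the start; "wrist_torque": the same for the moment, N m; "grip_width": finger opening in m; "gripper_force": force on a finger pad.
Only numpy, scipy, OpenCV 4.12 (cv2) and the standard library are available. Lean on these libraries where they do the work, as an engineer would, in place of code of your own. Each camera call takes 0.05 s, during which the arm holds its last target. There are 200 camera calls.

### The job

The grating disc has been left on the drive shaft of the vegetable cutter, riding on top of the shaft's key. Without lifting it off, turn it by its ribs until its keyway drops over the key and it sits fully down and level on the drive, then gently swing the clear cover down over it until it is fully shut. Leave the sauce bottle and the two shakers beside the machine standing where they are.

Things in the scene. Friction and masses are not known exactly. Their poses are not given: they have to be found in the camera images.
- base: drive base of the cutter, fixed to the table: white housing 190 (x) x 170 (y) mm, deck 40 mm high. Origin on the table under its centre, z up. Its front (two round switch pads, one green) looks to its -x; the cover's hinge runs along its +x edge, between two white cheeks at y = +-70 mm that rise to 95 mm
- shaft_axis (a point): point on the axis of the fixed upright steel shaft (20 mm diameter, over the base's origin, top 89 mm high), at the height of the flat seat round its foot (48 mm). The disc's origin comes to lie here when it is home
- key_top (a point): on the top of the shaft's one red key, 60 mm high, 8 mm wide, which sticks out towards the base's -x from 9 to 24 mm off the axis (this point: 16.5 mm off). It is hidden by the disc; a red stripe at the front of the deck shows its direction
- disc: loose grating disc, about 0.35 kg, on the shaft. Origin on its axis at the hub's underside, z up. Steel plate of 65 mm radius, top 22 mm above the origin; hub above it 42 mm wide, to 36 mm. It turns freely either way. Riding on the key, its origin is about 60 mm high and it leans about 5 degrees away from the key; home, 48 mm
- red_rib (a point): top edge of the disc's red rib, 45 mm from the axis on the disc's -x side. Three radial ribs stand on the plate: this and two grey ones 120 degrees to either side, each 8 mm wide, 23 to 61 mm from the axis, tops 38 mm above the disc's origin. Solid: push on their sides
- keyway (a point): mouth of the keyway in the hub's underside, 16.5 mm from the axis, right under the red rib; 11 mm wide, 13 mm deep. When the red rib is turned over the red stripe (disc yaw = base yaw within about 4 degrees) the disc drops 12 mm over the key by its own weight
- cover (a joint): angle of the clear cover about its hinge: 0 shut, level above the disc; it starts open at 1.65 to 1.8 rad, leaning back away from the front (stop at 1.95). A stiff hinge: it stays where it is left, and about 3 N at the lip moves it. It cannot shut over a disc that still rides on the key
- cover_hinge (a point): middle of the cover's hinge axis, which is parallel to the base's y axis; at base x = 92 mm, 94 mm high
- cover_lip (a point): middle of the cover's free edge, 180 mm from the hinge; an orange lip 150 mm long, 12 mm thick, stiffens the edge. The cover is a flat clear plate 4 mm thick and 150 mm wide; shut, its top face is 96 mm high (lip 101 mm)
- sauce: black-brown sauce bottle with red cap, 66 mm across, 165 mm tall; loose, beside the machine. Origin under its centre. Must stay
- shaker: white shaker bottle with blue cap, 58 mm across, 150 mm tall; loose, beside the machine on the other side. Origin under its centre. Must stay
- salt: salt shaker with grey top, 44 mm across, 90 mm tall; loose, in front of the machine. Origin under its centre. Must stay
There are look-alikes about, which are no part of the job. Leave any orange look-alike of the disc alone.

How it is judged:
By the outcome, as a careful person would: the job done as asked, in the order asked, and still so for the second after the job is handed in, with the robot touching nothing.
It also fails if it takes over 72 s, if anything falls off the work surface, if the arm or the gripper's body presses on something with over 40 N, if the wrist force passes 120 N, or if a joint passes its speed limit or range.

## Working session

There is one attempt and no reset: what is moved stays moved. The work goes in short steps, Python scripts to look and compute and a tool call to move; the robot and the scene stay as the last step left them, time stands still between calls to the robot, and variables do not carry over. Pictures are saved under pics/ and viewed, at most 10 in all, crops included, and the job is handed in when it is done.

Besides the shell and the picture viewer there is one more tool, called after "Call:" as a command line: name --argument value ..., lists and objects as JSON in quotes. arm_command: Moves the arm, as the interface text tells. Its arguments: {"type":"object","properties":{"rows":{"type":"array"},"hand":{"type":"number"},"force":{"type":"number"}},"required":["rows"]}

```bash
mkdir -p pics; ls; python3 - <<'E'
from cell import ctrl,snapshot,look_for
import cv2,numpy as np
s=ctrl.get_state();print(s['ee_pos'],s['tcp_rot'],s['time'])
for n in('side','top'):
    p=snapshot(n);cv2.imwrite(f'pics/{n}0.png',p['pixels'])
    print(n,p['intrinsics'],p['position'],p['attitude'])
    for t in('base','disc','red_rib','cover_lip','cover_hinge','shaft_axis','sauce','shaker','salt','key_top'):
        try: print(t,[(np.round(d['xy']),round(d['p'],2)) for d in look_for(t,p)][:4])
        except Exception as e: print(t,e)
E
```

```text
pics
[0.15911223 0.57784996 0.23883955] [-4.20875139e-01 -3.11283506e+00  2.69258526e-03] 0.0
side [[456.72871232   0.         325.86084079]
 [  0.         456.72871232 236.70653385]
 [  0.           0.           1.        ]] [ 0.13434854 -0.66752424  0.57262477] [-2.04725164  0.50335881 -0.28391894]
base [(array([390., 246.]), 0.93), (array([417., 331.]), 0.45)]
disc [(array([357., 270.]), 0.79), (array([359., 406.]), 0.73), (array([286., 208.]), 0.68), (array([237., 253.]), 0.59)]
red_rib [(array([242., 252.]), 0.91), (array([356., 402.]), 0.86), (array([358., 272.]), 0.75), (array([284., 210.]), 0.68)]
cover_lip [(array([404., 210.]), 0.79)]
cover_hinge [(array([402., 205.]), 0.83)]
shaft_axis [(array([385., 246.]), 0.83)]
sauce [(array([308., 231.]), 0.59)]
shaker [(array([417., 332.]), 0.68), (array([355., 270.]), 0.59), (array([387., 248.]), 0.5)]
salt [(array([284., 302.]), 0.85), (array([403., 206.]), 0.22)]
key_top [(array([385., 247.]), 0.81)]
top [[444.44327685   0.         316.03810013]
 [  0.         444.44327685 241.94448927]
 [  0.           0.           1.        ]] [0.40482769 0.05316105 1.07755447] [-2.20211195  2.16336784 -0.1085401 ]
base [(array([351., 197.]), 0.6)]
disc [(array([197., 214.]), 0.93), (array([240., 298.]), 0.88), (array([447., 297.]), 0.8), (array([355., 235.]), 0.65)]
red_rib [(array([450., 289.]), 0.97), (array([354., 234.]), 0.81), (array([243., 294.]), 0.72)]
cover_lip [(array([352., 171.]), 0.56)]
cover_hinge [(array([354., 172.]), 0.96)]
shaft_axis [(array([350., 196.]), 0.87)]
sauce [(array([270., 236.]), 0.59)]
shaker [(array([442., 233.]), 0.73)]
salt [(array([346., 294.]), 0.64)]
key_top [(array([352., 194.]), 0.98), (array([353., 236.]), 0.75)]
```

View pics/side0.png

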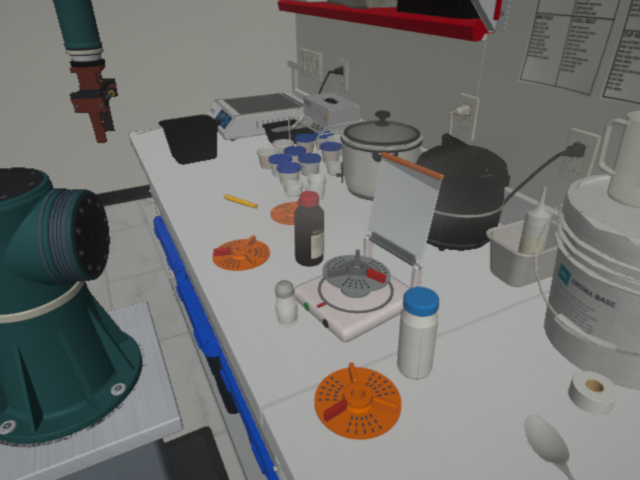

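View pics/top0.png

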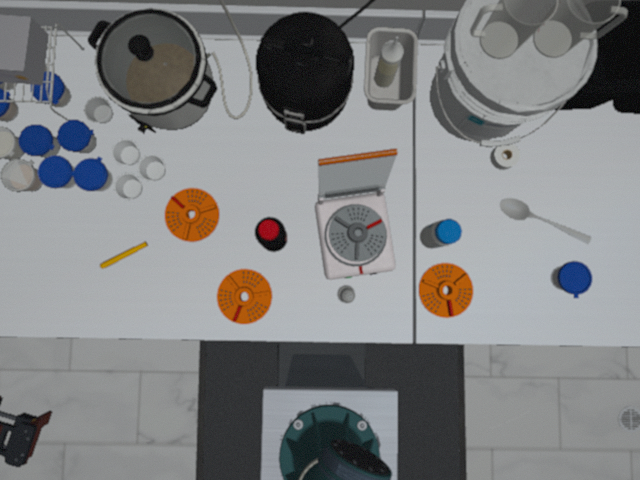

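The thing wanted is the grey disc, at top (357,233) and side (357,273). The look-alikes are orange, at top (192,214), (244,296) and (446,290), so I choose the grey one on the base. The sauce is at top (270,234), the shaker at (445,232) and the salt at (346,294). The red stripe is at top about (361,270), and the red rib points right at about (374,224).

```bash
cat > h.py <<'E'
import numpy as np,cv2
from scipy.spatial.transform import Rotation as R
from cell import ctrl,snapshot,look_for,trace,workorder
def onz(p,xy,z):
    d=R.from_rotvec(p['attitude']).as_matrix()@np.linalg.solve(p['intrinsics'],[xy[0],xy[1],1.])
    c=np.array(p['position']);return c+d*(z-c[2])/d[2]
def proj(p,X):
    v=R.from_rotvec(p['attitude']).as_matrix().T@(np.array(X)-p['position']);v=p['intrinsics']@v;return v[:2]/v[2]
def reds(p,box):
    x0,y0,x1,y1=box;c=cv2.cvtColor(p['pixels'],cv2.COLOR_BGR2HSV)
    m=((c[...,0]<8)|(c[...,0]>172))&(c[...,1]>130)&(c[...,2]>60)
    k=np.zeros(m.shape,np.uint8);k[y0:y1,x0:x1]=m[y0:y1,x0:x1]
    n,l,st,ce=cv2.connectedComponentsWithStats(k)
    return [(st[i,4],ce[i],st[i,:4]) for i in range(1,n) if st[i,4]>5]
E
python3 - <<'E'
from h import *
p=snapshot('top')
for a,c,b in reds(p,(315,140,405,285)): print(a,c,b,onz(p,c,.04)[:2],onz(p,c,.098)[:2])
c=cv2.resize(p['pixels'][140:310,255:465],None,fx=3.5,fy=3.5,interpolation=cv2.INTER_CUBIC);cv2.imwrite('pics/c1.png',c)
for t,z in(('sauce',.165),('shaker',.15),('salt',.09),('cover_lip',.27)):
    for d in look_for(t,p)[:1]: print(t,onz(p,d['xy'],z))
E
```

```text
51 [373.8627451  223.58823529] [367 219  15  10] [ 0.54130703 -0.09443552] [ 0.53367774 -0.08618477]
11 [360.45454545 269.72727273] [360 267   2   6] [ 0.43222569 -0.06372747] [ 0.43069412 -0.05719333]
sauce [0.49187757 0.12988517 0.165     ]
shaker [ 0.51265306 -0.21720796  0.15      ]
salt [ 0.37176419 -0.02794834  0.09      ]
cover_lip [ 0.61413043 -0.02424228  0.27      ]
```

View pics/c1.png

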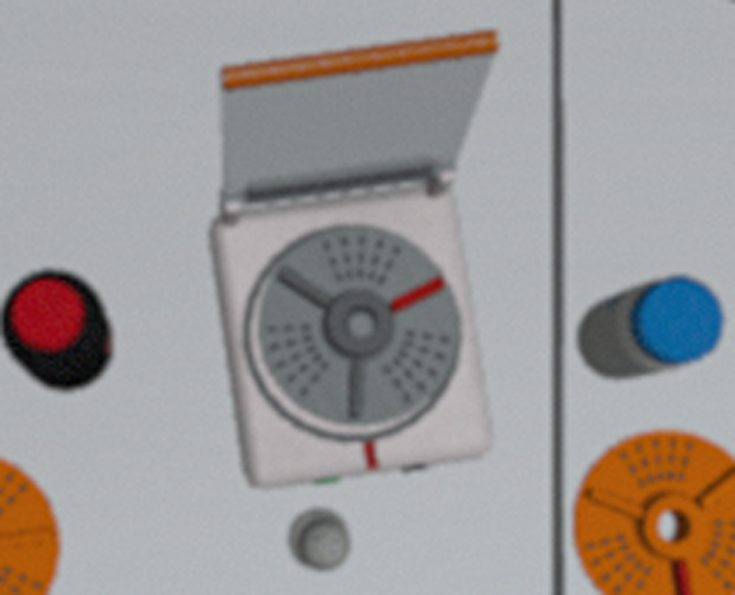

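The crop confirms the grey disc: hub at top px (358,232), red rib pointing right and up at (374,224), stripe at (360.5,270), and a grey rib pointing down at the front.

```bash
python3 - <<'E'
from h import *
p=snapshot('top')
f=lambda u,v,z:onz(p,(255+u/3.5,140+v/3.5),z)[:2]
c=f(361,323,.092);s=f(370.5,455,.04);print('c',c,'stripe',s,np.degrees(np.arctan2(*(c-s)[::-1])),np.linalg.norm(c-s))
fl,fr,bl=f(250,487,.035),f(491,446,.035),f(212,228,.035)
ang=lambda a:np.degrees(np.arctan2(a[1],a[0]))
print('front edge yaw',ang(fl-fr)-90,np.linalg.norm(fl-fr),'left',ang(bl-fl),np.linalg.norm(bl-fl),'mid front',(fl+fr)/2)
h1,h2=f(230,210,.095),f(440,183,.095);print('hinge',h1,h2,ang(h1-h2)-90)
l1,l2=f(222,78,.27),f(497,42,.27);print('lip',l1,l2,ang(l1-l2)-90,np.linalg.norm(l1-l2))
r=onz(p,(373.86,223.59),.097)[:2];print('red',ang(r-c),np.linalg.norm(r-c)); g=f(354,390,.1);print('g3',g,ang(g-c))
q=snapshot('side')
for a,cc,b in reds(q,(300,250,410,330)): print(a,cc,onz(q,cc,.04)[:2],onz(q,cc,.097)[:2])
for n,X in(('c',[*c,.092]),('stripe',[*s,.04])): print(n,proj(q,X))
cv2.imwrite('pics/c2.png',cv2.resize(q['pixels'][140:345,275:455],None,fx=2.9,fy=2.9,interpolation=cv2.INTER_CUBIC))
E
```

```text
c [ 0.51423565 -0.05199136] stripe [ 0.4316067  -0.06467364] 8.72592674903609 0.08359654973000039
front edge yaw 10.601707838854892 0.1641474318103486 left 9.249182701129227 0.17674489818151604 mid front [ 0.42408116 -0.06548057]
hinge [0.58500871 0.03284278] [ 0.60517774 -0.101606  ] 8.531481175174264
lip [0.62355872 0.0418478 ] [ 0.64611175 -0.10406535] 8.786375735733571 0.14764581195067303
red -60.31470622702118 0.03951564908462855
g3 [ 0.47078515 -0.04709968] 173.57664934232537
161 [375.67080745 275.23602484] [ 0.57398059 -0.03587548] [ 0.52693241 -0.10347275]
15 [320.93333333 304.6       ] [ 0.43279095 -0.06844362] [ 0.40085249 -0.13255553]
c [355.06088796 265.41207247]
stripe [319.44560603 303.6570194 ]
```

View pics/c2.png

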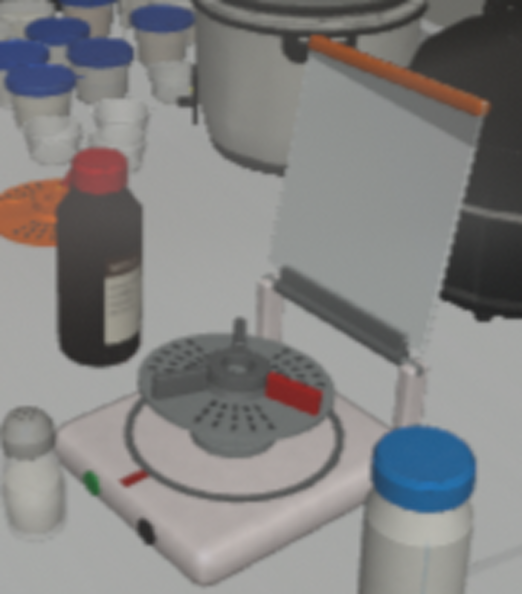

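Call:
arm_command --rows '[[[-0.025,-0.0136,0],[0,0,0]],[[-0.025,-0.0136,0],[0,0,0]],[[-0.025,-0.0136,0],[0,0,0]],[[-0.025,-0.0136,0],[0,0,0]],[[-0.025,-0.0136,0],[0,0,0]],[[-0.025,-0.0136,0],[0,0,0]],[[-0.025,-0.0136,0],[0,0,0]],[[-0.025,-0.0136,0],[0,0,0]]]' --hand 1 --force 20

```text
time: 2.12
ee_pos: [0.3241, 0.4194, 0.2398]
tcp_rot: [0.421, 3.113, 0.0]
ft_force: [-0.4, -0.2, -0.3]
grip_width: 0.0382
gripper_force: 0.0
```

Call:
arm_command --rows '[[[-0.025,-0.0136,0],[0,0,0]],[[-0.025,-0.0136,0],[0,0,0]],[[-0.025,-0.0136,0],[0,0,0]],[[-0.025,-0.0136,0],[0,0,0]],[[-0.025,-0.0136,0],[0,0,0]],[[-0.025,-0.0136,0],[0,0,0]],[[0,0,0],[0,0,0]],[[0,0,0],[0,0,0]]]'

```text
time: 2.78
ee_pos: [0.4471, 0.3011, 0.2397]
tcp_rot: [-0.425, -3.113, -0.0]
ft_force: [-0.4, -0.4, 0.2]
grip_width: 0.0006
gripper_force: 0.0
```

```bash
cat >> h.py <<'E'
def to(*pts,step=.03):
    s=ctrl.get_state();m=R.from_rotvec(s['tcp_rot']).as_matrix();a=np.array(s['ee_pos'])
    print('at',a.round(4),'t',s['time'],'F',np.round(s['ft_force'],1))
    for b in pts:
        b=np.array(b);d=m.T@(b-a);n=int(np.ceil(np.linalg.norm(d)/step));print(n,'rows of',(d/n).round(4));a=b
E
python3 - <<'E'
from h import *
to((.473,-.070,.2),(.473,-.070,.130),step=.03)
E
```

```text
at [0.4471 0.3011 0.2397] t 2.7833 F [-0.4 -0.4  0.2]
13 rows of [-0.0096 -0.027   0.003 ]
3 rows of [-0.     -0.      0.0233]
```

Call:
arm_command --rows '[[[-0.0096,-0.027,0.003],[0,0,0]],[[-0.0096,-0.027,0.003],[0,0,0]],[[-0.0096,-0.027,0.003],[0,0,0]],[[-0.0096,-0.027,0.003],[0,0,0]],[[-0.0096,-0.027,0.003],[0,0,0]],[[-0.0096,-0.027,0.003],[0,0,0]],[[-0.0096,-0.027,0.003],[0,0,0]]]'

```text
time: 3.37
ee_pos: [0.46, 0.1019, 0.2186]
tcp_rot: [-0.419, -3.113, -0.001]
ft_force: [0.8, 0.1, -0.1]
grip_width: 0.0008
gripper_force: 0.0
```

Call:
arm_command --rows '[[[-0.0096,-0.027,0.003],[0,0,0]],[[-0.0096,-0.027,0.003],[0,0,0]],[[-0.0096,-0.027,0.003],[0,0,0]],[[-0.0096,-0.027,0.003],[0,0,0]],[[-0.0096,-0.027,0.003],[0,0,0]],[[-0.0096,-0.027,0.003],[0,0,0]],[[0,0,0.02],[0,0,0]],[[0,0,0.02],[0,0,0]]]'

```text
time: 4.03
ee_pos: [0.4746, -0.0703, 0.1611]
tcp_rot: [0.423, 3.11, -0.0]
ft_force: [0.5, 1.0, -0.9]
grip_width: 0.0006
gripper_force: 0.0
```

```bash
python3 - <<'E'
from h import *
a=np.radians
P=lambda th,r=.045,z=.110:(.514+r*np.cos(a(th)),-.052+r*np.sin(a(th)),z)
to((.473,-.070,.130),P(203),*[P(t) for t in range(193,79,-10)],step=.025)
p=snapshot('side');q=snapshot('top')
cv2.imwrite('pics/d.png',np.hstack([cv2.resize(p['pixels'][170:350,260:440],(400,400)),cv2.resize(q['pixels'][150:290,290:430],(400,400))]))
E
```

```text
at [ 0.4746 -0.0703  0.1611] t 4.0333 F [ 0.5  1.  -0.9]
2 rows of [ 0.0008 -0.0001  0.0156]
1 rows of [0.0006 0.0003 0.02  ]
1 rows of [ 0.0043  0.0065 -0.    ]
1 rows of [ 0.0031  0.0072 -0.    ]
1 rows of [ 0.0018  0.0076 -0.    ]
1 rows of [0.0005 0.0078 0.    ]
1 rows of [-0.0009  0.0078  0.    ]
1 rows of [-0.0022  0.0075  0.    ]
1 rows of [-0.0035  0.007   0.    ]
1 rows of [-0.0047  0.0063  0.    ]
1 rows of [-0.0057  0.0054  0.    ]
1 rows of [-0.0065  0.0043  0.    ]
1 rows of [-0.0072  0.0031  0.    ]
1 rows of [-0.0076  0.0018  0.    ]
```

View pics/d.png

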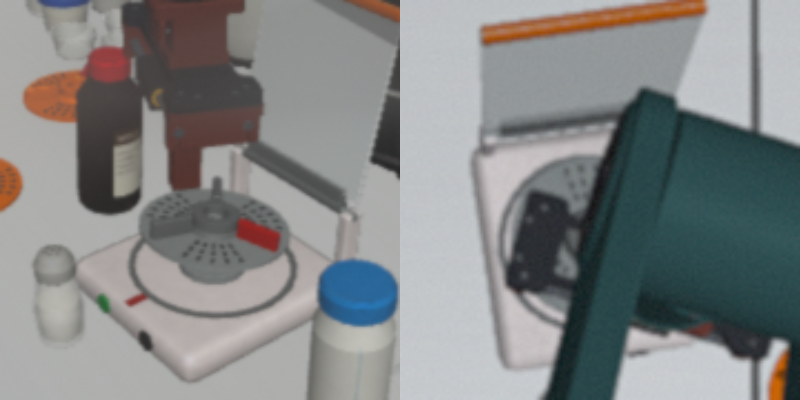

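Call:
arm_command --rows '[[[0.001,0,0.017],[0,0,0]],[[0.001,0,0.017],[0,0,0]],[[0,0,0.015],[0,0,0]],[[0,0,0],[0,0,0]],[[0,0,0],[0,0,0]]]'

```text
time: 4.55
ee_pos: [0.4712, -0.0681, 0.1121]
tcp_rot: [-0.419, -3.112, -0.0]
ft_force: [-0.1, 0.3, 0.5]
grip_width: 0.0005
gripper_force: 0.0
```

Call:
arm_command --rows '[[[0.0022,0.0032,0],[0,0,0]],[[0.0022,0.0033,0],[0,0,0]],[[0.0016,0.0036,0],[0,0,0]],[[0.0016,0.0036,0],[0,0,0]],[[0.0009,0.0038,0],[0,0,0]],[[0.0009,0.0038,0],[0,0,0]],[[0.0003,0.0039,0],[0,0,0]],[[0.0003,0.0039,0],[0,0,0]]]'

```text
time: 5.22
ee_pos: [0.4694, -0.038, 0.1117]
tcp_rot: [-0.421, -3.113, 0.0]
ft_force: [1.2, -2.1, 0.6]
grip_width: 0.0006
gripper_force: 0.7
```

```bash
cat >> h.py <<'E'
def redang(c=(.514,-.052),n='side',z=.097):
    q=snapshot(n);o=[]
    for a,cc,b in reds(q,(305,255,410,320) if n=='side' else (320,190,400,262)):
        X=onz(q,cc,z)[:2]-c; o.append((int(a),cc.round(),np.degrees(np.arctan2(X[1],X[0])).round(1),np.linalg.norm(X).round(3)))
    print(n,o);return q
E
python3 - <<'E'
from h import *
s=ctrl.get_state();print(s['ee_pos'],s['ft_force'])
q=redang();redang(n='top')
cv2.imwrite('pics/e.png',cv2.resize(q['pixels'][200:340,270:430],None,fx=3.5,fy=3.5))
E
```

```text
[ 0.4694446  -0.03804232  0.11171998] [ 1.16736114 -2.14136313  0.60624464]
side [(114, array([367., 278.]), np.float64(-96.5), np.float64(0.053)), (15, array([321., 304.]), np.float64(-144.6), np.float64(0.138))]
top []
```

View pics/e.png

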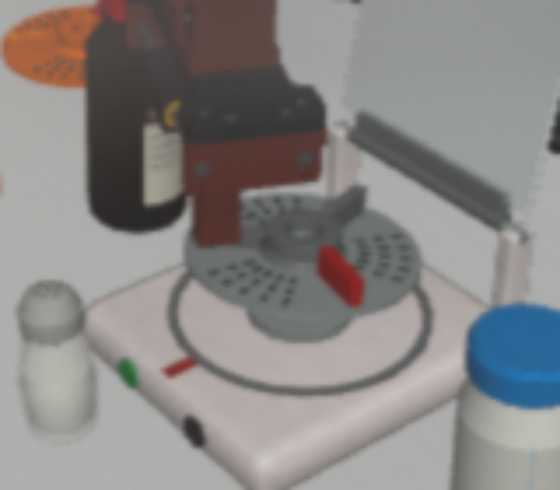

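Call:
arm_command --rows '[[[-0.0003,0.0039,0],[0,0,0]],[[-0.0006,0.0039,0],[0,0,0]],[[-0.001,0.0038,0],[0,0,0]],[[-0.0012,0.0037,0],[0,0,0]],[[-0.0017,0.0035,0],[0,0,0]],[[-0.0018,0.0035,0],[0,0,0]],[[-0.0022,0.0032,0],[0,0,0]],[[-0.0025,0.0031,0],[0,0,0]]]'

```text
time: 5.98
ee_pos: [0.488, -0.0134, 0.1116]
tcp_rot: [-0.421, -3.113, 0.0]
ft_force: [-1.2, -1.2, -0.5]
grip_width: 0.0004
gripper_force: 0.6
```

```bash
python3 - <<'E'
from h import *
redang();a=np.radians
P=lambda th,r=.045,z=.111:(.514+r*np.cos(a(th)),-.052+r*np.sin(a(th)),z)
s=ctrl.get_state();e=np.array(s['ee_pos'])-[.514,-.052,0];t=np.degrees(np.arctan2(e[1],e[0]));print(t,np.hypot(*e[:2]))
to(*[P(t-k) for k in range(5,46,5)])
E
```

```text
side [(79, array([351., 279.]), np.float64(-128.5), np.float64(0.051)), (16, array([321., 304.]), np.float64(-144.6), np.float64(0.139))]
122.87638726937598 0.04616818749466116
at [ 0.4889 -0.0132  0.1117] t 6.0333 F [-0.6 -0.3  0.6]
1 rows of [-0.0036  0.002   0.0007]
1 rows of [-0.003   0.0026  0.    ]
1 rows of [-0.0032  0.0023  0.    ]
1 rows of [-0.0034  0.002   0.    ]
1 rows of [-0.0035  0.0017  0.    ]
1 rows of [-0.0037  0.0014  0.    ]
1 rows of [-0.0038  0.0011  0.    ]
1 rows of [-0.0039  0.0007  0.    ]
1 rows of [-0.0039  0.0004  0.    ]
```

Call:
arm_command --rows '[[[-0.003,0.0023,0],[0,0,0]],[[-0.003,0.0025,0],[0,0,0]],[[-0.0032,0.0023,0],[0,0,0]],[[-0.0034,0.002,0],[0,0,0]],[[-0.0035,0.0017,0],[0,0,0]],[[0,0,0],[0,0,0]]]'

```text
time: 6.53
ee_pos: [0.5077, -0.0076, 0.1118]
tcp_rot: [0.421, 3.112, 0.0]
ft_force: [0.1, -0.1, -0.6]
grip_width: 0.0006
gripper_force: 0.0
```

```bash
python3 - <<'E'
from h import *
redang();a=np.radians
P=lambda th,r=.045,z=.111:(.514+r*np.cos(a(th)),-.052+r*np.sin(a(th)),z)
s=ctrl.get_state();e=np.array(s['ee_pos'])-[.514,-.052,0];t=np.degrees(np.arctan2(e[1],e[0]));print(t,np.hypot(*e[:2]))
to(*[P(t-k) for k in range(2,21,2)])
E
```

```text
side [(124, array([342., 276.]), np.float64(-148.0), np.float64(0.049)), (14, array([321., 304.]), np.float64(-144.6), np.float64(0.139))]
98.5928088325852 0.04488146948230497
at [ 0.5073 -0.0076  0.1118] t 6.5833 F [-1.   1.1  0.9]
1 rows of [-0.0014  0.0007  0.0008]
1 rows of [-0.0015  0.0006  0.    ]
1 rows of [-0.0015  0.0005  0.    ]
1 rows of [-0.0015  0.0005  0.    ]
1 rows of [-0.0015  0.0004  0.    ]
1 rows of [-0.0015  0.0004  0.    ]
1 rows of [-0.0015  0.0003  0.    ]
1 rows of [-0.0016  0.0002  0.    ]
1 rows of [-0.0016  0.0002  0.    ]
1 rows of [-0.0016  0.0001  0.    ]
```

Call:
arm_command --rows '[[[-0.0014,0.0006,0],[0,0,0]],[[-0.0015,0.0006,0],[0,0,0]],[[-0.0015,0.0005,0],[0,0,0]],[[-0.0015,0.0005,0],[0,0,0]],[[-0.0015,0.0004,0],[0,0,0]],[[-0.0015,0.0004,0],[0,0,0]]]'

```text
time: 7.08
ee_pos: [0.5161, -0.0072, 0.1118]
tcp_rot: [0.421, 3.113, -0.0]
ft_force: [-0.3, -0.1, -0.5]
grip_width: 0.0005
gripper_force: 0.0
```

```bash
python3 - <<'E'
from h import *
q=redang();print(ctrl.get_state()['ft_force'])
cv2.imwrite('pics/f.png',cv2.resize(q['pixels'][200:340,270:430],None,fx=3.5,fy=3.5))
E
```

```text
side [(133, array([339., 281.]), np.float64(-146.2), np.float64(0.064)), (15, array([321., 305.]), np.float64(-144.6), np.float64(0.139))]
[-0.00656118  0.34208161 -0.16635098]
```

View pics/f.png

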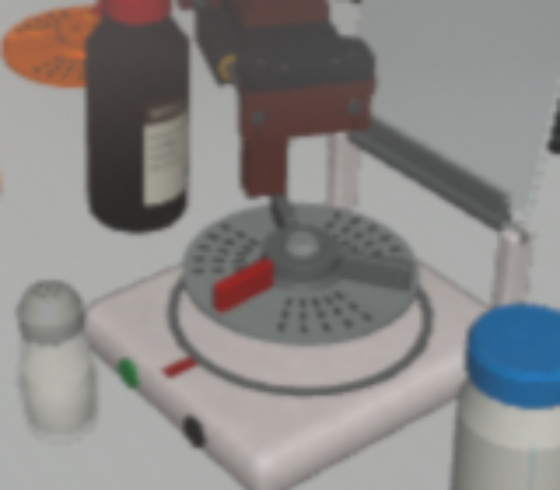

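The disc has dropped: in the crop it is level, and the red rib at (243,285) lines up with the stripe at (180,368). I'll raise the arm, turn it square to the hinge, and check.

Call:
arm_command --rows '[[[0,0,-0.03],[0,0,0]],[[0,0,-0.03],[0,0,-4]],[[0,0,-0.03],[0,0,-4]],[[0,0,-0.03],[0,0,-4]],[[0,0,-0.03],[0,0,-4]],[[0,0,-0.03],[0,0,-4]],[[0,0,-0.03],[0,0,-4]],[[0,0,0],[0,0,0]]]'

```text
time: 7.8
ee_pos: [0.5189, -0.0076, 0.3279]
tcp_rot: [-0.24, 3.122, -0.004]
ft_force: [1.8, 0.3, 1.5]
grip_width: 0.0005
gripper_force: 0.0
```

```bash
cat >> h.py <<'E'
C=np.array([.514,-.052,0]);bx=np.array([np.cos(np.radians(9)),np.sin(np.radians(9)),0]);by=np.array([-bx[1],bx[0],0])
B=lambda x,y,z:C+x*bx+y*by+[0,0,z]
def T(th,s=.150,h=.011,g=.002):
    return B(.092-s*np.cos(th)+(g+h*np.sin(th))*np.sin(th),0,.094+s*np.sin(th)+(g+h*np.sin(th))*np.cos(th)+.017)
E
python3 - <<'E'
from h import *
from scipy.optimize import least_squares
redang(z=.085)
q=snapshot('side');p=snapshot('top')
L=lambda th,y:B(.092-.18*np.cos(th),y,.094+.18*np.sin(th))
sd={-1:(275+484/2.9,140+107/2.9),1:(275+313/2.9,140+43/2.9)}; tp={-1:(255+497/3.5,140+42/3.5),1:(255+222/3.5,140+78/3.5)}
for th in(1.6,1.65,1.7,1.75,1.8):
    print(th,[(proj(q,L(th,.075*k))-sd[k]).round(1) for k in(-1,1)],[(proj(p,L(th,.075*k))-tp[k]).round(1) for k in(-1,1)])
to(B(.0,0,.33),B(.16,0,.33),B(.16,0,.26))
E
```

```text
side [(133, array([339., 281.]), np.float64(-155.0), np.float64(0.05)), (15, array([321., 305.]), np.float64(-147.8), np.float64(0.126))]
1.6 [array([-11.2,  -0.7]), array([-11.2,  -2.8])] [array([ 4.1, 12.3]), array([ 2.3, 12.9])]
1.65 [array([-7.6, -1.7]), array([-7.8, -3.5])] [array([3.3, 7.7]), array([1.6, 8.2])]
1.7 [array([-4.1, -2.4]), array([-4.3, -4. ])] [array([2.4, 3.1]), array([0.9, 3.7])]
1.75 [array([-0.7, -2.9]), array([-1. , -4.2])] [array([ 1.5, -1.3]), array([ 0.2, -0.8])]
1.8 [array([ 2.6, -3. ]), array([ 2.3, -4.2])] [array([ 0.6, -5.6]), array([-0.5, -5.2])]
at [ 0.5155 -0.0071  0.3214] t 7.95 F [ 0.8  0.2 -1.3]
2 rows of [ 0.0041 -0.0221 -0.0043]
6 rows of [-0.0267  0.0002  0.    ]
3 rows of [0.     0.     0.0233]
```

Call:
arm_command --rows '[[[0.004,-0.022,-0.005],[0,0,0]],[[0.004,-0.022,0],[0,0,0]],[[-0.027,0,0],[0,0,0]],[[-0.027,0,0],[0,0,0]],[[-0.027,0,0],[0,0,0]],[[-0.027,0,0],[0,0,0]],[[-0.027,0,0],[0,0,0]],[[-0.027,0,0],[0,0,0]]]'

```text
time: 8.62
ee_pos: [0.6747, -0.0273, 0.3238]
tcp_rot: [0.234, -3.129, -0.001]
ft_force: [-0.6, -0.1, 0.6]
grip_width: 0.0006
gripper_force: 0.0
```

```bash
python3 - <<'E'
from h import *
print(ctrl.get_state()['tcp_rot'])
to(B(.16,0,.33),B(.16,0,.26),T(1.75),*[T(t) for t in np.arange(1.65,-.01,-.1)],step=.08)
q=snapshot('side')
cv2.imwrite('pics/g.png',cv2.resize(q['pixels'][60:340,270:550],None,fx=2,fy=2))
E
```

```text
[ 2.33734759e-01 -3.12858827e+00 -1.30237323e-03]
at [ 0.6747 -0.0273  0.3238] t 8.6167 F [-0.6 -0.1  0.6]
1 rows of [ 0.0026  0.0007 -0.0062]
1 rows of [-0.0003 -0.0001  0.07  ]
1 rows of [ 0.0286 -0.0002  0.0038]
1 rows of [ 0.0146 -0.0001 -0.0031]
1 rows of [ 0.0149 -0.0001 -0.0017]
1 rows of [ 0.0151 -0.0001 -0.0002]
1 rows of [ 0.0152 -0.0001  0.0014]
1 rows of [ 0.0151 -0.0001  0.0029]
1 rows of [ 0.0148 -0.0001  0.0045]
1 rows of [ 0.0143 -0.0001  0.006 ]
1 rows of [ 0.0137 -0.0001  0.0075]
1 rows of [ 0.0129 -0.0001  0.009 ]
1 rows of [ 0.0119 -0.0001  0.0103]
1 rows of [ 0.0108 -0.0001  0.0116]
1 rows of [ 0.0096 -0.0001  0.0127]
1 rows of [ 0.0082 -0.0001  0.0137]
1 rows of [ 0.0067 -0.0001  0.0145]
1 rows of [ 0.0052 -0.0001  0.0152]
1 rows of [ 0.0035 -0.      0.0157]
1 rows of [ 0.0018 -0.      0.016 ]
```

View pics/g.png

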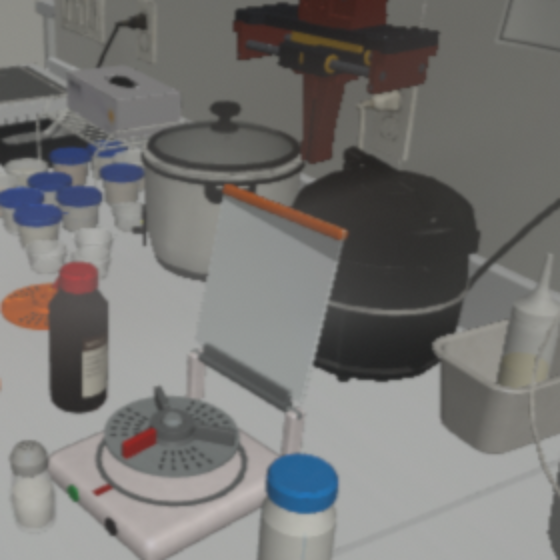

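The disc is seated and the closed finger is above and behind the lip (crop (285,215)). The black pot is further back, so I'll go down and start pushing.

Call:
arm_command --rows '[[[0.005,0,0.02],[0,0,0]],[[0,0,0.02],[0,0,0]],[[0,0,0.02],[0,0,0]],[[0,0,0],[0,0,0]],[[0,0,0],[0,0,0]]]'

```text
time: 9.08
ee_pos: [0.6678, -0.0281, 0.2639]
tcp_rot: [0.234, -3.127, -0.002]
ft_force: [-0.3, -0.2, 0.7]
grip_width: 0.0003
gripper_force: 0.0
```

Call:
arm_command --rows '[[[0.008,0,0.003],[0,0,0]],[[0.008,0,0],[0,0,0]],[[0.008,0,0],[0,0,0]],[[0.0075,0,-0.0015],[0,0,0]],[[0.0075,0,-0.0015],[0,0,0]],[[0.0075,0,-0.001],[0,0,0]],[[0.0075,0,-0.0007],[0,0,0]]]'

```text
time: 9.67
ee_pos: [0.6156, -0.0366, 0.2689]
tcp_rot: [-0.235, 3.132, -0.0]
ft_force: [1.7, -0.2, -0.8]
grip_width: 0.0003
gripper_force: 0.8
```

```bash
python3 - <<'E'
from h import *
to(*[T(t) for t in np.arange(1.5,.25,-.1)],step=.08)
print(T(1.75),T(1.55))
q=snapshot('side')
print(look_for('cover_lip',q)[:2])
E
```

```text
at [ 0.6156 -0.0366  0.2689] t 9.6667 F [ 1.7 -0.2 -0.8]
1 rows of [0.0084 0.0006 0.0074]
1 rows of [ 0.0152 -0.0001  0.0005]
1 rows of [ 0.0151 -0.0001  0.0021]
1 rows of [ 0.015  -0.0001  0.0036]
1 rows of [ 0.0146 -0.0001  0.0052]
1 rows of [ 0.0141 -0.0001  0.0067]
1 rows of [ 0.0134 -0.0001  0.0082]
1 rows of [ 0.0125 -0.0001  0.0096]
1 rows of [ 0.0115 -0.0001  0.0109]
1 rows of [ 0.0103 -0.0001  0.0121]
1 rows of [ 0.009  -0.0001  0.0132]
1 rows of [ 0.0076 -0.      0.0141]
1 rows of [ 0.006  -0.      0.0149]
[ 0.64373819 -0.03145149  0.25631209] [ 0.61462133 -0.03606315  0.26123785]
[{'xy': [395.5, 210.8], 'p': 0.97}]
```

Call:
arm_command --rows '[[[0.0042,0,0.0035],[0,0,0]],[[0.0042,0,0.0035],[0,0,0]],[[0.0076,0,0.0003],[0,0,0]],[[0.0076,0,0.0003],[0,0,0]],[[0.0076,0,0.001],[0,0,0]],[[0.0075,0,0.001],[0,0,0]],[[0.0075,0,0.0018],[0,0,0]],[[0.0075,0,0.0018],[0,0,0]]]'

```text
time: 10.43
ee_pos: [0.5624, -0.0446, 0.2551]
tcp_rot: [-0.235, 3.132, -0.0]
ft_force: [1.6, -0.3, 0.5]
grip_width: 0.0003
gripper_force: 0.8
```

Call:
arm_command --rows '[[[0.0073,0,0.0026],[0,0,0]],[[0.0073,0,0.0026],[0,0,0]],[[0.007,0,0.0033],[0,0,0]],[[0.007,0,0.0034],[0,0,0]],[[0.0067,0,0.0041],[0,0,0]],[[0.0067,0,0.0041],[0,0,0]],[[0.0063,0,0.0048],[0,0,0]],[[0.0062,0,0.0048],[0,0,0]]]'

```text
time: 11.1
ee_pos: [0.5086, -0.0527, 0.225]
tcp_rot: [0.236, -3.133, 0.0]
ft_force: [1.5, 0.7, 0.2]
grip_width: 0.0005
gripper_force: 0.6
```

```bash
python3 - <<'E'
from h import *
to(*[T(t) for t in (.8,.7,.6,.5,.4,.3,.2,.1,0)],step=.08)
q=snapshot('side')
print(look_for('cover_lip',q)[:2])
cv2.imwrite('pics/i.png',cv2.resize(q['pixels'][60:340,270:550],None,fx=2,fy=2))
E
```

```text
at [ 0.5086 -0.0527  0.225 ] t 11.1 F [1.5 0.7 0.2]
1 rows of [-0.0001 -0.0001 -0.0005]
1 rows of [ 0.0115 -0.0001  0.0109]
1 rows of [ 0.0103 -0.0001  0.0121]
1 rows of [ 0.009  -0.0001  0.0132]
1 rows of [ 0.0076 -0.0001  0.0141]
1 rows of [ 0.006  -0.      0.0149]
1 rows of [ 0.0044 -0.      0.0154]
1 rows of [ 0.0028 -0.      0.0158]
1 rows of [ 0.0011 -0.      0.0161]
[{'xy': [369.7, 229.6], 'p': 0.8}]
```

View pics/i.png

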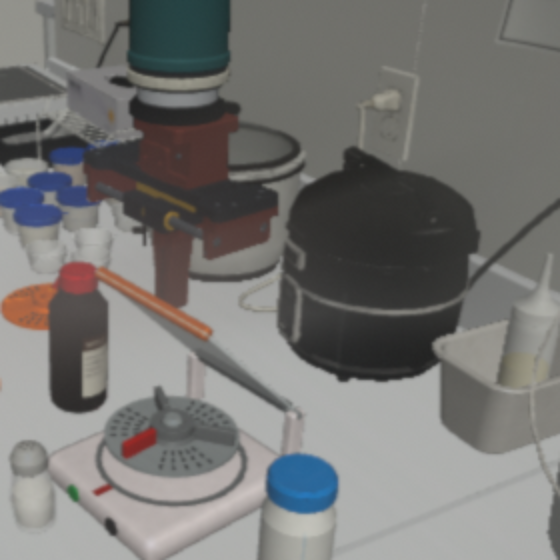

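The cover is about halfway down (lip at crop (150,300)) with the finger on its upper face. I'll continue.

Call:
arm_command --rows '[[[0.0057,0,0.0055],[0,0,0]],[[0.0057,0,0.0055],[0,0,0]],[[0.0052,0,0.006],[0,0,0]],[[0.0051,0,0.0061],[0,0,0]],[[0.0045,0,0.0066],[0,0,0]],[[0.0045,0,0.0066],[0,0,0]],[[0.0038,0,0.007],[0,0,0]],[[0.0038,0,0.007],[0,0,0]]]'

```text
time: 11.87
ee_pos: [0.4709, -0.0584, 0.1745]
tcp_rot: [0.235, -3.133, 0.0]
ft_force: [0.2, 0.3, 0.7]
grip_width: 0.0008
gripper_force: 0.5
```

Call:
arm_command --rows '[[[0.003,0,0.0075],[0,0,0]],[[0.003,0,0.0075],[0,0,0]],[[0.0022,0,0.0077],[0,0,0]],[[0.0022,0,0.0077],[0,0,0]],[[0.0014,0,0.006],[0,0,0]],[[0.001,0,0.005],[0,0,0]],[[0.0005,0,0.004],[0,0,0]]]'

```text
time: 12.45
ee_pos: [0.4578, -0.0603, 0.1291]
tcp_rot: [0.235, -3.132, -0.0]
ft_force: [0.1, 0.5, 1.0]
grip_width: 0.0003
gripper_force: 0.5
```

```bash
python3 - <<'E'
from h import *
to(T(0,g=.002),T(0,g=0))
q=snapshot('side')
print(look_for('cover_lip',q)[:2], proj(q,B(-.082,.075,.097)),proj(q,B(-.082,-.075,.097)))
c=q['pixels'].astype(int);m=(c[...,2]>150)&(c[...,1]<130)&(c[...,1]>50)&(c[...,0]<80);ys,xs=np.nonzero(m[225:330,290:420])
print(np.c_[xs+290,ys+225][[xs.argmin(),xs.argmax()]] if len(xs) else 0)
E
```

```text
at [ 0.4578 -0.0603  0.1291] t 12.45 F [0.1 0.5 1. ]
1 rows of [ 0.0012 -0.0006  0.0161]
1 rows of [-0.    -0.     0.002]
[{'xy': [360.0, 269.6], 'p': 0.81}] [296.83923505 260.12583758] [345.91177932 299.03653647]
[[297 254]
 [348 289]]
```

Call:
arm_command --rows '[[[0.0005,0,0.004],[0,0,0]],[[0,0,0.004],[0,0,0]],[[0,0,0.003],[0,0,0]],[[0,0,0.002],[0,0,0]],[[0,0,0.001],[0,0,0]],[[0,0,0.001],[0,0,0]],[[0,0,0],[0,0,0]]]'

```text
time: 13.13
ee_pos: [0.4577, -0.0604, 0.1146]
tcp_rot: [0.235, -3.133, -0.0]
ft_force: [0.0, 0.0, 0.2]
grip_width: 0.0004
gripper_force: 0.0
```

Call:
arm_command --rows '[[[0,0,0.001],[0,0,0]],[[0,0,0.001],[0,0,0]],[[0,0,0],[0,0,0]]]'

```text
time: 13.38
ee_pos: [0.4579, -0.0604, 0.1133]
tcp_rot: [-0.236, 3.132, -0.0]
ft_force: [-1.7, -0.2, 5.7]
grip_width: 0.0007
gripper_force: 3.0
```

Call:
arm_command --rows '[[[0,0,0.001],[0,0,0]],[[0,0,0],[0,0,0]],[[0,0,0],[0,0,0]]]'

```text
time: 13.63
ee_pos: [0.458, -0.0604, 0.1131]
tcp_rot: [-0.236, 3.132, -0.001]
ft_force: [-3.9, 2.2, 16.9]
grip_width: 0.0004
gripper_force: 8.4
```

Call:
arm_command --rows '[[[0,0,-0.003],[0,0,0]],[[0,0,-0.01],[0,0,0]],[[0,0,-0.03],[0,0,0]],[[0,0,-0.03],[0,0,0]],[[0,0,-0.03],[0,0,0]],[[0,0,-0.03],[0,0,0]],[[0,0,-0.03],[0,0,0]],[[0,0,0],[0,0,0]]]'

```text
time: 14.3
ee_pos: [0.4612, -0.0613, 0.2804]
tcp_rot: [-0.235, 3.123, -0.006]
ft_force: [0.4, -0.4, -0.2]
grip_width: -0.0001
gripper_force: 0.0
```

```bash
python3 - <<'E'
from h import *
q=snapshot('side');print(ctrl.get_state()['ee_pos'])
c=q['pixels'].astype(int);m=(c[...,2]>150)&(c[...,1]<130)&(c[...,1]>50)&(c[...,0]<80);ys,xs=np.nonzero(m[225:330,290:420])
print(np.c_[xs+290,ys+225][[xs.argmin(),xs.argmax()]], proj(q,B(-.082,.075,.095)),proj(q,B(-.082,-.075,.095)))
cv2.imwrite('pics/j.png',cv2.resize(q['pixels'][170:350,260:440],None,fx=3,fy=3))
E
```

```text
[ 0.46001469 -0.06100044  0.27784076]
[[297 261]
 [347 298]] [296.87736203 261.0038842 ] [345.89115907 299.98331496]
```

View pics/j.png

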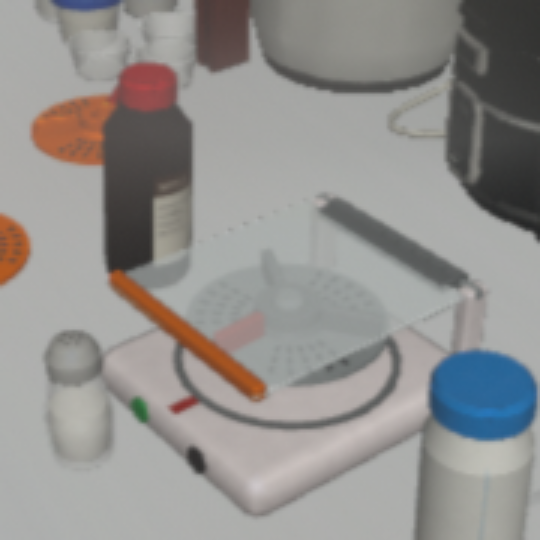

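The cover is shut level, with the lip from crop (117,280) to (260,392). The disc is home under it, the bottles are standing where they were, and the arm is clear.

```bash
python3 -c "
from cell import workorder;print(workorder.job_done())"
```

```text
the job is handed in; nothing more can be done
None
```

The disc is turned home on the drive and sits level, the cover is fully shut, and the sauce bottle and both shakers still stand where they were; I handed the job in at about 14 s of robot time.

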